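# Pin the board carriage at its station by feel

## Robot

A 6-joint arm with a two-finger parallel gripper is mounted at the origin on a cart in front of the work surface, level with it; the furniture and walls round the work are solid. World frame = base frame: x ahead of the robot, y to its left, z up, the work surface at z = 0. Lengths are in m, angles in rad, forces in N, time in s.
With the tool pointing down it reaches from about 0.275 to 0.875 m from the base axis. Payload 12.5 kg.
Tool frame: the origin (TCP) lies midway between the tips of the shut fingers; the grasp point (between the pads) lies 19 mm behind it; z points along the fingers, y is the line along which they close (so a half turn about z gives the same grasp; the last joint's range is limited). The gripper opens to 85 mm and grips with 20 to 120 N. Pads are 22 mm wide; open, the fingers measure 114 mm over their backs; the gripper's body (76 mm by 85 mm) begins 54 mm behind the grasp point. The pads swing forward as they close: fully open they stand 13 mm farther back than shut.
Start: joints at [1.194, 0.351, 1.652, -0, 1.139, -0.085], TCP at [0.158, 0.527, 0.231] pointing down, gripper open.
Joint ranges: [-2.75, 2.75], [-0.79, 2.1], [0.01, 2.65], [-1.57, 4.71], [0.07, 3.14], [-2.87, 2.87]. Speed limits (rad/s): [2.22, 2.22, 2.79, 3.14, 3.14, 3.14].

## Interface

Orientations are given as a rotation vector (axis times angle).
In Python, from workcell import * gives the robot as it stands. The module is installed in compiled form; this text tells all that it offers.
- The arm moves only by the shell command python3 -m handwheel [FORCE], which reads ROWS from standard input. ROWS is 1 to 10 rows, one to a line, with the numbers parted by commas; each row has 5 numbers: dx, dy, dz in a scale on which 1.0 is 0.5 m, then a turn about the tool's z in fractions of the full range, 1 being 4 rad, then the finger opening in m; each row is the pose to reach, as a shift and turn from the pose commanded when the command began, along the tool's axes at that moment; what a row does not reach only later rows make up. A row lasts 1/10 s, in which the tool goes at most 0.05 m and 0.15 rad, less where a joint would pass 70% of its speed; a pose out of reach is approached as far as the arm can. The fingers move at their own pace and stop on an object; FORCE is the grip in N (left out, the last holds). Time passes only in rows, so rows that do not move let the fingers close. It prints the time, the measured TCP pose, the force, the opening and the grip force at its end. No shift or turn number may pass 1 either way. Input that does not fit is refused with a message, and nothing moves.
- read_state(): the state, without advancing time (a new reading comes with each control period).
- capture(name): name is "scene" or "top" or "wrist"; returns a dict with "color" (480x640x3 uint8, red, green, blue), "z_map" (480x640 float32, m along the optical axis (not along the pixel's ray), 0 where there is no reading), "K" (3x3 intrinsics, pixels), "k1" (the pictures are not rectified: a ray, as slopes to the right and down, at radius r is drawn at 1 + k1 r^2 times it, then the intrinsics apply), "pose" (4x4, takes a point from camera to world coordinates). Camera axes: x right, y up, looking along -z (the intrinsics and any distortion apply to the point x, -y, -z); pixel columns grow to the right and rows downward; lengths in m; the calibration is good to about 2 mm. A picture is of the moment at which its call begins.
- job_done(): hands the job in; it is judged then, once.
Trained networks look in the newest picture that a camera, given by its name, has taken for a name from the list of things; names that differ only in an ending like _2 or _b are one class to them, and where a whole thing is asked for, a point or a joint stands for the part that bears it (a point fixed in the world has none). Each returns a list of dicts, best first, with "p" (0 to 1); they miss things now and then, are a little off and sometimes report something else, mostly with a low value. They report only what shows in the picture. A call takes as long as a camera call. They do not tell look-alikes from the thing itself.
- spot_in(camera, thing): "extent" ([left, top, width, height] in pixels, round what is visible of it).
- masks_of(camera, thing): "pixels" (480x640 bool, what is visible of it) and "extent" ([left, top, width, height] in pixels, round what is visible of it).
The state is a dict: "time_s": time; "qpos": joint angles; "joint_velocities": joint speeds; "effort": joint torques, N m; "ee_pos": TCP position; "orientation": TCP orientation; "force": force on the tool from outside, world axes, zero at the start; "torque": the same for the moment, N m; "finger_gap": finger opening in m; "finger_force": force on a finger pad.
Only numpy, scipy, OpenCV 4.12 (cv2) and the standard library are available. Lean on these libraries where they do the work, as an engineer would, in place of code of your own. Each camera call takes 0.05 s, during which the arm holds its last target. There are 200 camera calls.

## Task

Lock the board carriage of the slide fixture at its station: take the red-knobbed index pin out of the wooden rack and stand it in the carriage's brass bush; then, bearing down only lightly, slide the carriage along by the pin, its tip feeling over the hidden strip below, until it drops into the strip's blind hole. Seat the pin fully home, collar flush on the bush, and let go. Never press or shove the pin hard against the fixture, and leave the black pin and the other things on the bench where they are.

Things in the scene. Friction and masses are not known exactly. Their poses are not given: they have to be found in the camera images.
- slide_base: the slide fixture, fixed to the bench: aluminium base plate with two steel guide rails and two end blocks, 166 x 266 mm, rails 43 mm high. Origin: centre of its underside; z up, y along the rails (the slide direction), x across them.
- strip_face (a point): point on the smooth, level steel index strip hidden under the carriage, 27 mm above the base's origin, straight below the bush's path, at mid-travel. One unmarked, square-edged blind hole in it, 11.5 mm wide, 14 mm deep, lies on that path: the bush is over it at some travel between 0.020 and 0.050 m, different each time (the strip is clamped anew); no reading shows where.
- carriage (a joint): travel of the dark carriage (126 x 130 x 12 mm plate, a blue circuit board in a nest on its +x half) along the base's +y, in m: 0 at the -y end stop, 0.070 at the +y end stop. It starts within 8 mm of the -y end, so the hole is always ahead in +y. It slides with about 2 N of friction, stays where it is left and cannot lift.
- bush (a point): centre of the top rim of the carriage's brass bush, 48.5 mm above the base's origin, 32 mm to the -x side of its middle; rides with the carriage; axes as the base's. It stands 8 mm above the plate; its mouth is a funnel 18.4 mm wide at the rim (23 mm outside), narrowing over 8 mm to a 12 mm bore through the 12 mm plate. The strip's face is 21.5 mm below the rim.
- index_pin: steel pin with a red round knob, 70 to 120 g, upright in an end hole of the rack. Origin: underside centre of its collar (23 mm wide, 5 high); z up. Below: shank 10 mm wide, 32 long, last 4 tapering to a 5 mm tip. Above: neck, then knob 24 mm wide from 13 to 43 mm, to grip. In the bush, tip on the strip, the origin is 10.5 mm above the rim; fully home it is at the rim.
- index_pin_tip (a point): the tip of the index pin's shank, 32 mm below its origin.
- short_pin: the pin with the black knob that belongs to another fixture: same knob, collar and shank width, shank 18 mm long, in the other end hole of the rack. Origin: centre of the underside of its collar. To be left alone.
- pin_rack: the wooden block that holds the pins, 46 x 112 x 38 mm, fixed. Origin: centre of its underside. Its holes, 13 mm wide and 34 mm deep, lie on its y axis, 32 mm either side of the middle (a smaller empty one in the middle); the pins' collars rest on its top. Either pin may be in either hole.
- part_tin: open round metal tin with small screws, 67 mm wide, 26 mm high, a bystander. Origin: centre of its foot.
- tape_roll: roll of black tape lying flat, 68 mm wide, 19 mm high, a bystander. Origin: centre of its underside.
Mind the look-alikes: they are no part of the job. Of the things that look like the index_pin, the larger one is meant.

How it is judged:
By the outcome, as a careful person would: the job done as asked, in the order asked, and still so for the second after the job is handed in, with the robot touching nothing.
It also fails if it takes over 61 s, if anything falls off the work surface, if the arm or the gripper's body presses on something with over 40 N, if the wrist force passes 120 N, or if a joint passes its speed limit or range.

## Working session

There is one attempt and no reset: what is moved stays moved. The work goes in short steps, Python scripts to look and compute and a shell command to move; the robot and the scene stay as the last step left them, time stands still between calls to the robot, and variables do not carry over. Pictures are saved under pics/ and viewed, at most 10 in all, crops included, and the job is handed in when it is done.

```bash
mkdir -p pics
cat > h.py <<'E'
from workcell import *
import numpy as np, cv2
def world(c,u,v,z=None):
    """pixels -> world using z_map (or given depth)"""
    u=np.atleast_1d(u).astype(float);v=np.atleast_1d(v).astype(float)
    n=cv2.undistortPoints(np.stack([u,v],1)[:,None],c["K"],np.array([c["k1"],0,0,0.]))[:,0]
    d=c["z_map"][v.round().astype(int),u.round().astype(int)] if z is None else z
    P=np.stack([n[:,0]*d,-n[:,1]*d,-d*np.ones(len(u))],1)
    return P@c["pose"][:3,:3].T+c["pose"][:3,3]
def plane(c,u,v,h):
    a=world(c,u,v,np.ones(np.size(u)));o=c["pose"][:3,3];d=a-o
    return o+d*((h-o[2])/d[:,2])[:,None]
def save(n,im): cv2.imwrite("pics/"+n+".png",im[...,::-1])
E
python3 - <<'E'
from h import *
print(read_state())
for n in("scene","top"):
    c=capture(n);save(n+"0",c["color"]);print(n,c["K"].tolist(),c["k1"],c["pose"].round(3).tolist())
    for t in("index_pin","short_pin","pin_rack","slide_base","carriage","bush","part_tin","tape_roll"):
        for m in masks_of(n,t):
            v,u=np.nonzero(m["pixels"]); 
            if len(u)==0: continue
            w=world(c,u,v);w=w[c["z_map"][v,u]>0]
            print(t,round(m["p"],2),m["extent"],len(u),np.median(w,0).round(3) if len(w) else None, np.percentile(w[:,2],98).round(3) if len(w) else None)
E
```

```text
{'time_s': 0.0, 'qpos': array([ 1.19438202e+00,  3.51195197e-01,  1.65246234e+00,  3.90934552e-05,
        1.13910215e+00, -8.45761107e-02]), 'joint_velocities': array([ 3.01413608e-05, -4.63080294e-04, -8.78924456e-05, -1.06991819e-04,
       -9.05807754e-05,  1.69354116e-04]), 'effort': array([-1.85900702e-03, -5.06095970e+01, -2.91413158e+01, -2.06128107e-04,
        4.41163618e-03, -1.83257799e-05]), 'ee_pos': array([0.15806781, 0.52643335, 0.23076636]), 'orientation': array([-4.56774881e-01, -3.10790375e+00,  1.77178879e-03]), 'force': array([-0.63534039, -0.32456165,  1.02978658]), 'torque': array([ 0.00715406, -0.01037053,  0.0094925 ]), 'finger_force': 0.0, 'finger_gap': 0.08523084926926187}
scene [[519.8890738792792, 0.0, 322.3363876290007], [0.0, 519.8890738792792, 232.07113321425476], [0.0, 0.0, 1.0]] -0.02918292480154962 [[-0.872, 0.304, -0.384, 0.29], [-0.489, -0.505, 0.711, 0.861], [0.021, 0.808, 0.589, 0.561], [0.0, 0.0, 0.0, 1.0]]
index_pin 0.79 [320.5, 278.7, 18.2, 35.7] 529 [0.532 0.39  0.068] 0.082
index_pin 0.72 [380.5, 315.9, 11.6, 30.7] 322 [0.446 0.387 0.047] 0
[... 704 characters left out ...]
4 [386.0, 226.1, 65.3, 60.5] 3810 [0.555 0.023 0.041] 0.05
index_pin 0.52 [227.5, 257.3, 17.9, 9.5] 144 [0.534 0.379 0.08 ] 0.083
index_pin 0.52 [228.9, 304.4, 12.1, 8.6] 70 [0.448 0.38  0.054] 0.058
short_pin 0.7 [191.9, 247.8, 62.3, 34.4] 1020 [0.525 0.409 0.037] 0.041
short_pin 0.46 [196.4, 259.8, 15.8, 16.8] 171 [0.521 0.44  0.08 ] 0.083
pin_rack 0.97 [192.9, 248.6, 61.2, 33.1] 1092 [0.525 0.411 0.037] 0.041
pin_rack 0.45 [381.0, 225.8, 65.8, 58.4] 3790 [0.555 0.024 0.041] 0.05
slide_base 0.56 [334.9, 208.7, 131.5, 91.3] 10762 [0.555 0.053 0.04 ] 0.049
carriage 0.69 [384.8, 225.1, 66.1, 59.6] 3789 [0.555 0.024 0.041] 0.05
bush 0.61 [382.9, 224.3, 67.7, 59.5] 3712 [0.556 0.023 0.041] 0.05
```

View pics/scene0.png

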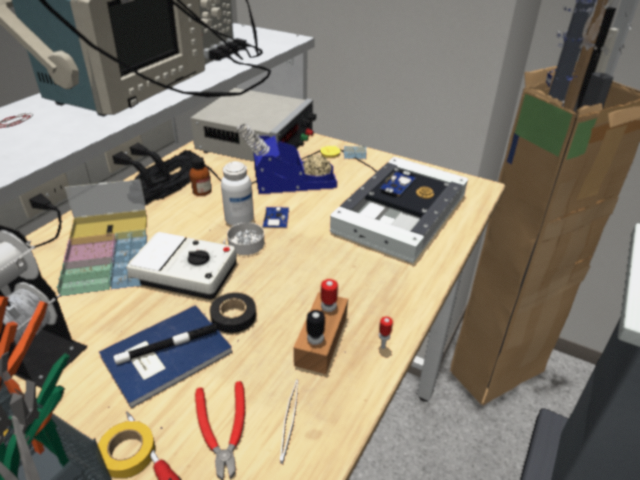

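View pics/top0.png

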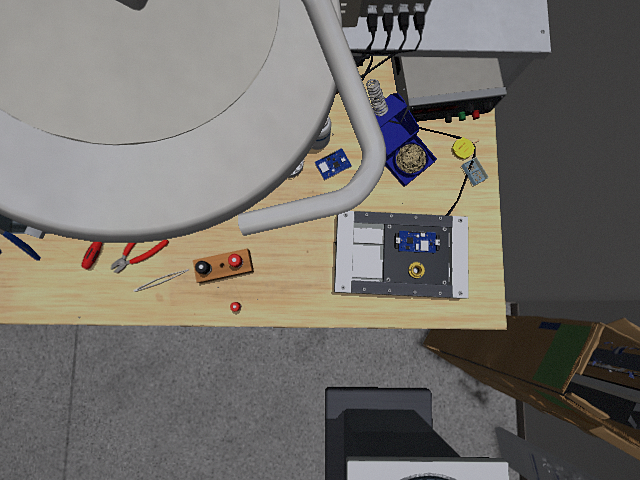

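Candidates for the index pin: the large red knob in the rack (scene 329,290; top 235,261), the small red pin standing on the bench (scene 386,326; top 236,307, knob top only 58 mm up), and the black one in the rack (scene 315,322; top 204,267). The rack's large red one fits. The brass bush is at top (417,270).

```bash
cat >> h.py <<'E'
from scipy.spatial.transform import Rotation as R
def blob(c,mask,roi):
    m=np.zeros(mask.shape,bool);x0,y0,x1,y1=roi;m[y0:y1,x0:x1]=mask[y0:y1,x0:x1]
    n,l,s,ce=cv2.connectedComponentsWithStats(m.astype(np.uint8));i=1+np.argmax(s[1:,4])
    return l==i,s[i]
E
python3 - <<'E'
from h import *
s=read_state();A=R.from_rotvec(s["orientation"]).as_matrix();print("tool axes cols\n",A.round(3))
c=capture("top");im=c["color"].astype(int);r,g,b=im[...,0],im[...,1],im[...,2]
red=(r>110)&(g<70)&(b<70)
for nm,roi,mask,h in(("pin",(222,248,250,275),red,.081),("decoy",(222,298,250,318),red,.055),("black",(194,256,214,278),(r<60)&(g<60)&(b<60),.081),("bush",(404,256,432,284),(r-b>45)&(r>90),.0485)):
    m,st=blob(c,mask,roi);v,u=np.nonzero(m)
    w=world(c,u,v);print(nm,st,"plane",plane(c,[st[0]+(st[2]-1)/2],[st[1]+(st[3]-1)/2],h).round(4),"med",np.median(w,0).round(4),"zmax",np.percentile(w[:,2],95).round(4))
    hi=w[w[:,2]>np.percentile(w[:,2],95)-.006];print("  top pts",((hi.min(0)+hi.max(0))/2).round(4),len(hi))
for t,lo,hi_ in(("pin_rack",.03,.044),("slide_base",.036,.05)):
    m=masks_of("top",t)[0]["pixels"];v,u=np.nonzero(m);w=world(c,u,v);w=w[(w[:,2]>lo)&(w[:,2]<hi_)]
    print(t,cv2.minAreaRect((w[:,:2]*1000).astype(np.float32)))
c2=capture("scene");s1=c2["color"][250:360,280:420];save("crop",cv2.resize(s1,None,fx=5,fy=5,interpolation=3))
im=c2["color"].astype(int);r,g,b=im[...,0],im[...,1],im[...,2]
for nm,roi,mask,h in(("pin",(316,274,345,310),(r>110)&(g<70)&(b<70),.066),("bush",(410,180,442,205),(r-b>45)&(r>90),.0485)):
    m,st=blob(c2,mask,roi);print(nm,st,plane(c2,[st[0]+(st[2]-1)/2],[st[1]+(st[3]-1)/2],h).round(4))
E
```

```text
tool axes cols
 [[-0.958  0.288  0.   ]
 [ 0.288  0.958 -0.   ]
 [-0.     0.    -1.   ]]
pin [228 254  12  13 100] plane [[0.5353 0.3818 0.081 ]] med [0.5371 0.3824 0.0801] zmax 0.0826
  top pts [0.5356 0.3821 0.0802] 97
decoy [230 302   9  10  51] plane [[0.4475 0.3819 0.055 ]] med [0.4466 0.3816 0.0549] zmax 0.0571
  top pts [0.4484 0.3817 0.0551] 49
black [195 261  17  14 144] plane [[0.5203 0.4393 0.081 ]] med [0.5195 0.4394 0.0794] zmax 0.0826
  top pts [0.4933 0.345  0.4944] 102
bush [409 262  16  16 141] plane [[0.5238 0.0244 0.0485]] med [0.5228 0.0245 0.0444] zmax 0.0494
  top pts [0.4954 0.1217 0.4777] 87
pin_rack ((529.4180908203125, 413.2074279785156), (46.974788665771484, 112.7885513305664), 12.775036811828613)
slide_base ((556.5237426757812, 50.42747497558594), (266.9484558105469, 165.8740234375), 87.90206909179688)
pin [321 282  16  17 107] [[0.5381 0.38   0.066 ]]
bush [416 187  18  11 162] [[0.5217 0.0316 0.0485]]
```

View pics/crop.png

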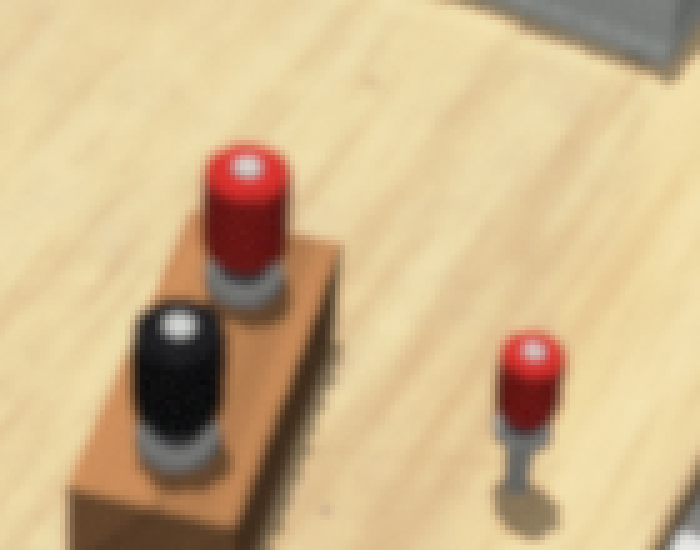

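The crop shows the full-size red pin (245,220) standing in the rack beside the black one (180,380). The small red one (530,380) stands on the bench on its own and is the decoy. Next I move above the rack's red pin.

The manual's scale: shifts go in shares of 0.5 m and turns go in shares of 4 rad. Converting my numbers, -0.404 m is -0.808, 0.06 m is 0.12, 1.056 rad is 0.264.

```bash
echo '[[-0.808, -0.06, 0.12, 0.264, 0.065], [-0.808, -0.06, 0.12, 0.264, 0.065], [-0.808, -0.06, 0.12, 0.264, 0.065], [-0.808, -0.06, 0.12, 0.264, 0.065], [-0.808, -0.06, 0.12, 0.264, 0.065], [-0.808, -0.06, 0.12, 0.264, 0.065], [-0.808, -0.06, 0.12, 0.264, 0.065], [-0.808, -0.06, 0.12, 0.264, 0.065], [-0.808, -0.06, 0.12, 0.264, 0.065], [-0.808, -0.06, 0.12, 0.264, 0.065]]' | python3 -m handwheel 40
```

```text
refused: ROWS must be rows one to a line, with the numbers parted by commas. Nothing was moved.
```

Refused on format, not on reach. It needs rows one to a line, with the numbers parted by commas.

```bash
echo '-0.808,-0.06,0.12,0.264,0.065
-0.808,-0.06,0.12,0.264,0.065
-0.808,-0.06,0.12,0.264,0.065
-0.808,-0.06,0.12,0.264,0.065
-0.808,-0.06,0.12,0.264,0.065
-0.808,-0.06,0.12,0.264,0.065
-0.808,-0.06,0.12,0.264,0.065
-0.808,-0.06,0.12,0.264,0.065
-0.808,-0.06,0.12,0.264,0.065
-0.808,-0.06,0.12,0.264,0.065' | python3 -m handwheel 40
echo '0,0,0,0,0.065
0,0,0,0,0.065' | python3 -m handwheel
cat >> h.py <<'E'
def rel(p):
    s=read_state();A=R.from_rotvec(s["orientation"]).as_matrix()
    print("tcp",s["ee_pos"].round(4),"toolY",A[:,1].round(3),"toolX",A[:,0].round(3),"tool shift",(A.T@(np.array(p)-s["ee_pos"])).round(4),"F",s["force"].round(2))
E
python3 - <<'E'
from h import *
rel([.536,.382,.048])
c=capture("wrist");save("w1",c["color"]);im=c["color"].astype(int);r,g,b=im[...,0],im[...,1],im[...,2]
m=(r>100)&(g<80)&(b<80)
n,l,st,ce=cv2.connectedComponentsWithStats(m.astype(np.uint8))
for i in range(1,n):
    if st[i,4]>60:
        v,u=np.nonzero(l==i);w=world(c,u,v);zt=np.percentile(w[:,2],90);t=w[abs(w[:,2]-zt)<.004];print(st[i],zt.round(4),((t.min(0)+t.max(0))/2).round(4))
E
```

```text
time_s: 2.1
ee_pos: [0.5375, 0.3808, 0.1705]
orientation: [-1.963, -2.453, 0.001]
force: [0.0, 1.1, 1.1]
finger_gap: 0.0647
finger_force: 0.0
time_s: 2.3
ee_pos: [0.5353, 0.3827, 0.1717]
orientation: [-1.958, -2.456, -0.0]
force: [0.3, -0.5, -0.8]
finger_gap: 0.0652
finger_force: 0.0
tcp [0.5353 0.3827 0.1717] toolY [0.975 0.223 0.   ] toolX [-0.223  0.975  0.   ] tool shift [-0.0009  0.0005  0.1237] F [ 0.29 -0.54 -0.82]
[397   0  29  45 708] 0.0121 [0.5708 0.5475 0.0108]
[472   0  15  10  87] 0.0109 [0.616  0.57   0.0097]
[ 294  112   41  148 2460] 0.0814 [0.5359 0.3832 0.0803]
[187 195  24  25 387] 0.0566 [0.4475 0.3829 0.0551]
[539 309  14  12 109] 0.0394 [0.7426 0.3524 0.0385]
```

View pics/w1.png

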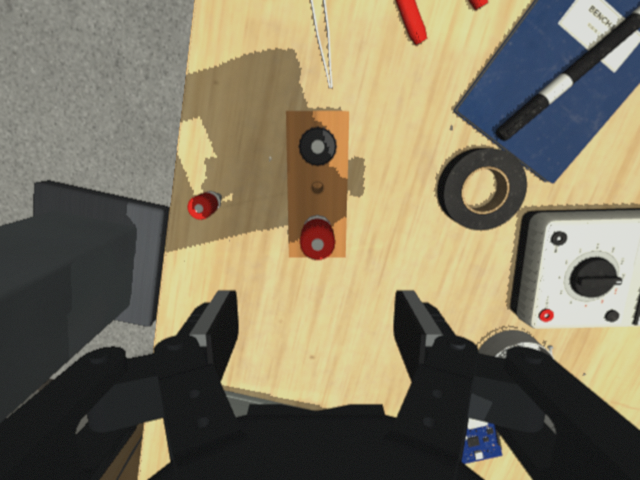

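The wrist view shows the red pin at (318,240), between the fingers' lines, with black at (318,147) and the decoy at (202,206). The aim is good, so I descend and close.

To row units: 0.122 m is 0.244, 0.115 m is 0.23.

```bash
echo '0,0,0.08,0,0.065
0,0,0.16,0,0.065
0,0,0.2,0,0.065
0,0,0.23,0,0.065
0,0,0.244,0,0.065
0,0,0.244,0,0.065
0,0,0.244,0,0.065' | python3 -m handwheel 40
echo '0,0,0,0,0.02
0,0,0,0,0.02
0,0,0,0,0.02
0,0,0,0,0.02
0,0,0,0,0.02
0,0,0,0,0.02
0,0,0,0,0.02' | python3 -m handwheel 50
```

```text
time_s: 3.05
ee_pos: [0.537, 0.3823, 0.0505]
orientation: [1.96, 2.455, 0.003]
force: [-1.0, 0.3, 0.7]
finger_gap: 0.0653
finger_force: 0.0
time_s: 3.75
ee_pos: [0.5367, 0.3819, 0.05]
orientation: [1.96, 2.455, 0.001]
force: [-2.1, -0.4, 5.6]
finger_gap: 0.0225
finger_force: 48.8
```

To row units: -0.09 m is -0.18, -0.06 m is -0.12.

```bash
echo '0,0,-0.02,0,0.02
0,0,-0.06,0,0.02
0,0,-0.12,0,0.02
0,0,-0.18,0,0.02
0,0,-0.18,0,0.02
0,0,-0.18,0,0.02' | python3 -m handwheel
python3 - <<'E'
from h import *
rel([.5238,.0244,.14])
E
```

```text
time_s: 4.35
ee_pos: [0.5366, 0.3818, 0.1399]
orientation: [1.96, 2.455, 0.001]
force: [0.2, 1.1, -1.6]
finger_gap: 0.0229
finger_force: 49.0
tcp [0.5366 0.3818 0.1399] toolY [0.975 0.221 0.001] toolX [-0.221  0.975  0.   ] tool shift [-3.458e-01 -9.150e-02 -3.000e-04] F [ 0.16  1.12 -1.56]
```

To row units: -0.346 m is -0.692, -0.335 m is -0.67, -1.31 rad is -0.3275.

```bash
echo '-0.08,-0.022,0,-0.035,0.02
-0.16,-0.042,0,-0.07,0.02
-0.24,-0.064,0,-0.105,0.02
-0.32,-0.084,0,-0.14,0.02
-0.4,-0.106,0,-0.175,0.02
-0.48,-0.128,0,-0.21,0.02
-0.56,-0.148,0,-0.245,0.02
-0.62,-0.164,0,-0.28,0.02
-0.67,-0.178,0,-0.31,0.02
-0.692,-0.183,0,-0.3275,0.02' | python3 -m handwheel
echo '0,0,0,0,0.02
0,0,0,0,0.02
0,0,0,0,0.02' | python3 -m handwheel
python3 - <<'E'
from h import *
rel([.5238,.0244,.14])
c=capture("wrist");save("w2",c["color"]);im=c["color"].astype(int);r,g,b=im[...,0],im[...,1],im[...,2]
m=(r-b>45)&(r>90)&(g>60)
n,l,st,ce=cv2.connectedComponentsWithStats(m.astype(np.uint8))
for i in range(1,n):
    if st[i,4]>60:
        v,u=np.nonzero(l==i);w=world(c,u,v);zt=np.percentile(w[:,2],90);t=w[abs(w[:,2]-.0485)<.003]
        print(st[i],zt.round(4),((t.min(0)+t.max(0))/2).round(4) if len(t) else "", np.ptp(t,0).round(4) if len(t) else "")
s=capture("scene");save("s2",cv2.resize(s["color"][120:280,300:500],None,fx=4,fy=3.75*4/3.75,interpolation=3)[:600])
E
```

```text
time_s: 5.35
ee_pos: [0.5228, 0.0221, 0.1382]
orientation: [-0.055, -3.139, 0.0]
force: [0.1, 1.2, -1.1]
finger_gap: 0.0225
finger_force: 49.0
time_s: 5.65
ee_pos: [0.5235, 0.0249, 0.1389]
orientation: [-0.061, -3.14, -0.0]
force: [-0.6, -0.4, -2.1]
finger_gap: 0.0226
finger_force: 49.1
tcp [0.5235 0.0249 0.1389] toolY [0.039 0.999 0.   ] toolX [-0.999  0.039  0.001] tool shift [-0.0003 -0.0005 -0.0011] F [-0.6  -0.45 -2.09]
[   40    54   600   390 98448] 0.001  
[ 292  219   47   45 1342] 0.0489 [0.5236 0.0246 0.0483] [0.0236 0.0231 0.0057]
[ 275  383   83   28 1970] 0.0009  
[148 389  25  29 308] 0.0011  
[460 389  24  30 310] 0.001  
[425 424  31  33 244] 0.1987
```

View pics/w2.png

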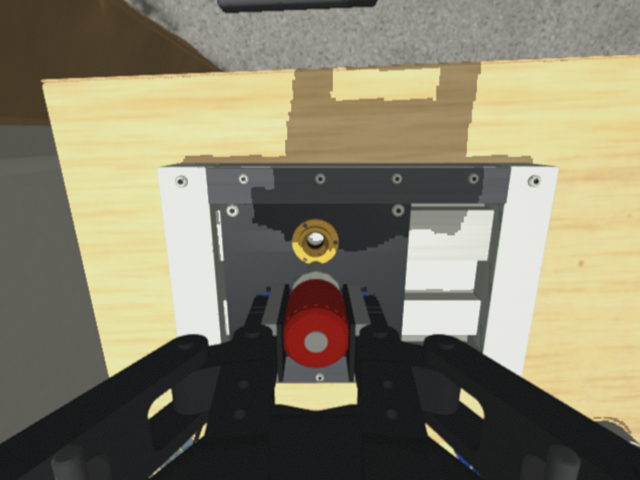

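View pics/s2.png

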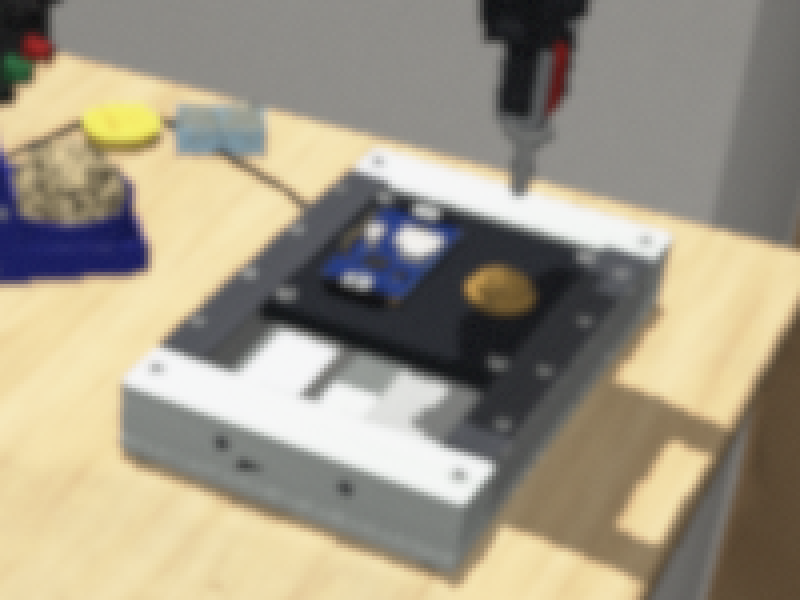

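The wrist view shows the bush at (315,241), placed at world (0.5236, 0.0246), right under the pin. The scene view (500,290) agrees. I lower in stages and watch the force.

To row units: 0.045 m is 0.09, -0.001 m is -0.002.

```bash
echo '-0.002,-0.0006,0.04,0,0.02
-0.002,-0.0006,0.08,0,0.02
-0.002,-0.0006,0.09,0,0.02
-0.002,-0.0006,0.09,0,0.02
-0.002,-0.0006,0.09,0,0.02' | python3 -m handwheel
echo '0,0,0.006,0,0.02
0,0,0.012,0,0.02
0,0,0.016,0,0.02
0,0,0.016,0,0.02' | python3 -m handwheel
echo '0,0,0.004,0,0.02
0,0,0.008,0,0.02
0,0,0.008,0,0.02' | python3 -m handwheel
```

```text
time_s: 6.25
ee_pos: [0.5252, 0.024, 0.095]
orientation: [0.059, 3.14, -0.0]
force: [0.6, -0.3, -0.1]
finger_gap: 0.0224
finger_force: 49.1
time_s: 6.65
ee_pos: [0.5246, 0.0238, 0.0861]
orientation: [-0.059, -3.141, -0.0]
force: [-0.5, 0.4, -2.1]
finger_gap: 0.0226
finger_force: 49.1
time_s: 6.95
ee_pos: [0.5246, 0.0238, 0.082]
orientation: [-0.059, -3.141, -0.0]
force: [0.9, 0.3, -0.8]
finger_gap: 0.0224
finger_force: 49.1
```

To row units: 0.004 m is 0.008, 0.002 m is 0.004.

```bash
echo '0,0,0.004,0,0.02
0,0,0.008,0,0.02
0,0,0.008,0,0.02' | python3 -m handwheel
echo '0,0,0.003,0,0.02
0,0,0.006,0,0.02
0,0,0.008,0,0.02
0,0,0.008,0,0.02' | python3 -m handwheel
python3 -c "
from h import *
rel([.5246,.0238,.071])"
```

```text
time_s: 7.25
ee_pos: [0.5246, 0.0238, 0.078]
orientation: [-0.059, -3.141, 0.0]
force: [0.3, 0.3, -0.9]
finger_gap: 0.0224
finger_force: 49.1
time_s: 7.65
ee_pos: [0.5247, 0.0238, 0.0741]
orientation: [-0.059, -3.141, 0.0]
force: [0.3, 0.4, -1.4]
finger_gap: 0.0227
finger_force: 49.1
tcp [0.5247 0.0238 0.0741] toolY [ 0.038  0.999 -0.   ] toolX [-0.999  0.038  0.   ] tool shift [ 0.0001 -0.      0.0031] F [ 0.35  0.45 -1.39]
```

To row units: 0.002 m is 0.004, 0.001 m is 0.002.

```bash
for i in 1; do echo '0,0,0.002,0,0.02
0,0,0.004,0,0.02
0,0,0.004,0,0.02' | python3 -m handwheel; done
echo '0,0,0.001,0,0.02
0,0,0.001,0,0.02' | python3 -m handwheel
echo '0,0,0.001,0,0.02
0,0,0.001,0,0.02' | python3 -m handwheel
```

```text
time_s: 7.95
ee_pos: [0.5247, 0.0238, 0.0722]
orientation: [-0.059, -3.141, -0.0]
force: [-0.1, 0.1, -1.4]
finger_gap: 0.0228
finger_force: 49.1
time_s: 8.15
ee_pos: [0.5247, 0.0238, 0.0718]
orientation: [-0.059, -3.141, -0.0]
force: [-0.1, -0.2, -0.7]
finger_gap: 0.0222
finger_force: 49.1
time_s: 8.35
ee_pos: [0.5248, 0.0238, 0.0713]
orientation: [-0.059, -3.141, 0.0]
force: [-0.1, 0.4, -1.9]
finger_gap: 0.0223
finger_force: 49.1
```

To row units: 0.0005 m is 0.001.

```bash
echo '0,0,0.001,0,0.02
0,0,0.001,0,0.02' | python3 -m handwheel
echo '0,0,0.001,0,0.02
0,0,0.001,0,0.02' | python3 -m handwheel
echo '0,0,0.001,0,0.02
0,0,0.001,0,0.02' | python3 -m handwheel
```

```text
time_s: 8.55
ee_pos: [0.5249, 0.0238, 0.071]
orientation: [0.059, 3.141, -0.0]
force: [-1.2, 0.2, 1.8]
finger_gap: 0.0228
finger_force: 49.3
time_s: 8.75
ee_pos: [0.525, 0.0238, 0.0708]
orientation: [0.059, 3.14, -0.0]
force: [-1.4, -0.6, 7.3]
finger_gap: 0.0229
finger_force: 49.7
time_s: 8.95
ee_pos: [0.5252, 0.0238, 0.0706]
orientation: [0.059, 3.14, -0.0]
force: [-2.6, -0.9, 11.7]
finger_gap: 0.0225
finger_force: 50.2
```

Contact with the strip comes at TCP z≈0.071, as expected. I ease the preload and start sliding along +y.

To row units: -0.0007 m is -0.0014, 0.0004 m is 0.0008.

```bash
echo '0.0008,0,-0.0014,0,0.02
0.0008,0,-0.0014,0,0.02
0.0008,0,-0.0014,0,0.02' | python3 -m handwheel
echo '0,0.001,0,0,0.02
0,0.002,0,0,0.02
0,0.003,0,0,0.02
0,0.004,0,0,0.02' | python3 -m handwheel
echo '0,0.001,0,0,0.02
0,0.002,0,0,0.02
0,0.003,0,0,0.02
0,0.004,0,0,0.02' | python3 -m handwheel
```

```text
time_s: 9.25
ee_pos: [0.5247, 0.0238, 0.0708]
orientation: [0.059, 3.14, -0.0]
force: [0.0, -0.0, 5.8]
finger_gap: 0.0227
finger_force: 49.5
time_s: 9.65
ee_pos: [0.5248, 0.0253, 0.0708]
orientation: [0.059, 3.14, -0.001]
force: [-0.4, -4.5, 5.6]
finger_gap: 0.0226
finger_force: 49.8
time_s: 10.05
ee_pos: [0.5249, 0.027, 0.0708]
orientation: [0.059, 3.14, -0.002]
force: [-0.7, -7.1, 5.7]
finger_gap: 0.0223
finger_force: 49.9
```

To row units: 0.002 m is 0.004, 0.0015 m is 0.003.

```bash
echo '0,0.001,0,0,0.02
0,0.002,0,0,0.02
0,0.003,0,0,0.02
0,0.004,0,0,0.02' | python3 -m handwheel
python3 - <<'E'
from h import *
rel([0,0,0]);print(read_state()["torque"])
c=capture("wrist");save("w3",c["color"]);im=c["color"].astype(int);r,g,b=im[...,0],im[...,1],im[...,2]
m,st=blob(c,(r-b>45)&(r>90)&(g>60),(240,150,400,330));v,u=np.nonzero(m);w=world(c,u,v);t=w[abs(w[:,2]-.0485)<.003]
print(st,((t.min(0)+t.max(0))/2).round(4),np.ptp(t,0).round(4))
E
```

```text
time_s: 10.45
ee_pos: [0.525, 0.029, 0.0708]
orientation: [0.059, 3.14, -0.002]
force: [-0.2, -6.6, 6.3]
finger_gap: 0.0228
finger_force: 49.9
tcp [0.525  0.029  0.0708] toolY [ 0.037  0.999 -0.001] toolX [-0.999  0.037 -0.001] tool shift [ 0.5236 -0.0485  0.0704] F [-0.25 -6.57  6.27]
[-1.4256691   0.05405188  0.01700168]Traceback (most recent call last):
  File "<stdin>", line 5, in <module>
    return umr_minimum(a, axis, None, out, keepdims, initial, where)
ValueError: zero-size array to reduction operation minimum which has no identity
```

View pics/w3.png

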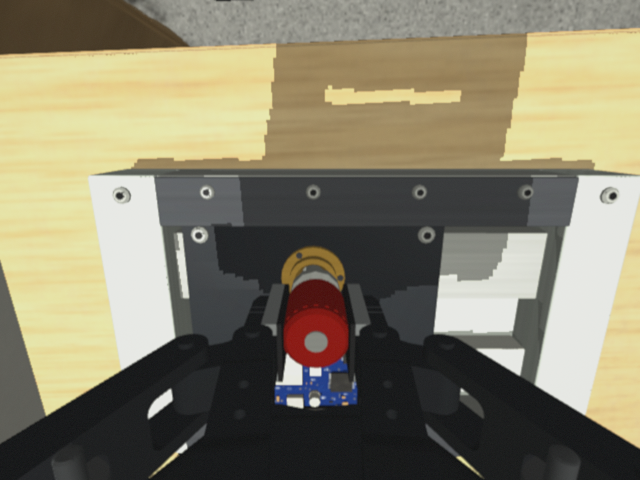

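The view shows the pin standing upright in the bush (315,265), and the lateral force has levelled off at about 6.6 N, so the carriage is sliding. I continue.

To row units: 0.003 m is 0.006, -0.0001 m is -0.0002.

```bash
for i in 1; do echo '0,0.001,-0.0002,0,0.02
0,0.002,-0.0002,0,0.02
0,0.003,-0.0002,0,0.02
0,0.004,-0.0002,0,0.02
0,0.005,-0.0002,0,0.02
0,0.006,-0.0002,0,0.02' | python3 -m handwheel; done
echo '0,0.001,0,0,0.02
0,0.002,0,0,0.02
0,0.003,0,0,0.02
0,0.004,0,0,0.02' | python3 -m handwheel
```

```text
time_s: 11.1
ee_pos: [0.525, 0.0321, 0.0708]
orientation: [0.059, 3.14, -0.002]
force: [-0.2, -6.9, 4.7]
finger_gap: 0.0232
finger_force: 49.8
time_s: 11.5
ee_pos: [0.5251, 0.0341, 0.0708]
orientation: [0.059, 3.14, -0.002]
force: [-0.4, -5.9, 4.6]
finger_gap: 0.0229
finger_force: 49.8
```

To row units: 0.002 m is 0.004, 0.0015 m is 0.003.

```bash
echo '0,0.001,0,0,0.02
0,0.002,0,0,0.02
0,0.003,0,0,0.02
0,0.004,0,0,0.02' | python3 -m handwheel
echo '0,0.001,0,0,0.02
0,0.002,0,0,0.02
0,0.003,0,0,0.02
0,0.004,0,0,0.02' | python3 -m handwheel
```

```text
time_s: 11.9
ee_pos: [0.5252, 0.036, 0.0708]
orientation: [0.059, 3.14, -0.002]
force: [0.2, -6.4, 5.3]
finger_gap: 0.0228
finger_force: 49.8
time_s: 12.3
ee_pos: [0.5253, 0.038, 0.0708]
orientation: [0.059, 3.14, -0.002]
force: [0.2, -6.5, 5.1]
finger_gap: 0.0222
finger_force: 49.8
```

```bash
python3 -c "
from h import *
rel([0,0,0])"
```

```text
tcp [0.5253 0.038  0.0708] toolY [ 0.037  0.999 -0.001] toolX [-0.999  0.037 -0.001] tool shift [ 0.5236 -0.0576  0.0705] F [ 0.19 -6.54  5.14]
```

To row units: 0.002 m is 0.004, 0.0015 m is 0.003.

```bash
echo '0,0.001,0,0,0.02
0,0.002,0,0,0.02
0,0.003,0,0,0.02
0,0.004,0,0,0.02' | python3 -m handwheel
echo '0,0.001,0,0,0.02
0,0.002,0,0,0.02
0,0.003,0,0,0.02
0,0.004,0,0,0.02' | python3 -m handwheel
```

```text
time_s: 12.7
ee_pos: [0.5253, 0.0402, 0.0708]
orientation: [0.059, 3.14, -0.002]
force: [0.9, -5.3, 4.7]
finger_gap: 0.0224
finger_force: 49.8
time_s: 13.1
ee_pos: [0.525, 0.0429, 0.0704]
orientation: [-0.06, -3.141, -0.0]
force: [0.6, -1.6, 0.4]
finger_gap: 0.0225
finger_force: 49.2
```

Support is lost at y≈0.042, so the tip is over the hole's near edge. I move on in finer steps.

To row units: 0.0008 m is 0.0016, 0.0004 m is 0.0008.

```bash
echo '0,0,0,0,0.02
0,0,0,0,0.02' | python3 -m handwheel
echo '0,0.0008,0,0,0.02
0,0.0016,0,0,0.02
0,0.0016,0,0,0.02' | python3 -m handwheel
```

```text
time_s: 13.3
ee_pos: [0.5249, 0.043, 0.0704]
orientation: [-0.059, -3.141, -0.0]
force: [0.6, -1.8, -0.9]
finger_gap: 0.0227
finger_force: 49.1
time_s: 13.6
ee_pos: [0.525, 0.0437, 0.0704]
orientation: [-0.059, -3.141, -0.0]
force: [0.7, -1.1, -1.8]
finger_gap: 0.0223
finger_force: 49.1
```

To row units: 0.001 m is 0.002, 0.0006 m is 0.0012.

```bash
echo '0,0.0006,0.001,0,0.02
0,0.0012,0.002,0,0.02
0,0.0012,0.002,0,0.02' | python3 -m handwheel
echo '0,0,0.001,0,0.02
0,0,0.002,0,0.02
0,0,0.002,0,0.02' | python3 -m handwheel
```

```text
time_s: 13.9
ee_pos: [0.5251, 0.0442, 0.0696]
orientation: [-0.059, -3.141, -0.0]
force: [-0.2, -1.6, -0.2]
finger_gap: 0.0226
finger_force: 49.1
time_s: 14.2
ee_pos: [0.5251, 0.0442, 0.0685]
orientation: [-0.059, -3.141, -0.0]
force: [0.6, -1.6, -0.4]
finger_gap: 0.0226
finger_force: 49.1
```

To row units: 0.001 m is 0.002, 0.0005 m is 0.001.

```bash
echo '0,0,0.001,0,0.02
0,0,0.002,0,0.02
0,0,0.002,0,0.02' | python3 -m handwheel
echo '0,0,0.001,0,0.02
0,0,0.001,0,0.02' | python3 -m handwheel
```

```text
time_s: 14.5
ee_pos: [0.5251, 0.0442, 0.0676]
orientation: [0.059, 3.141, 0.0]
force: [-0.1, -1.7, -0.2]
finger_gap: 0.0227
finger_force: 49.2
time_s: 14.7
ee_pos: [0.5252, 0.0442, 0.0672]
orientation: [0.059, 3.141, 0.0]
force: [0.0, -0.8, 1.2]
finger_gap: 0.0224
finger_force: 49.4
```

To row units: 0.0005 m is 0.001.

```bash
echo '0,0,0.001,0,0.02
0,0,0.001,0,0.02' | python3 -m handwheel
echo '0,0,0,0,0.02' | python3 -m handwheel
```

```text
time_s: 14.9
ee_pos: [0.5253, 0.0443, 0.0667]
orientation: [0.059, 3.141, 0.0]
force: [0.3, 0.3, 3.5]
finger_gap: 0.0225
finger_force: 49.5
time_s: 15.0
ee_pos: [0.5253, 0.0443, 0.0667]
orientation: [0.059, 3.141, 0.0]
force: [0.4, 0.3, 4.0]
finger_gap: 0.0229
finger_force: 49.6
```

The near edge pushes the taper in +y, so I shift +y a little.

To row units: 0.0008 m is 0.0016, 0.0004 m is 0.0008.

```bash
echo '0,0.0008,0,0,0.02
0,0.0016,0,0,0.02
0,0.0016,0,0,0.02' | python3 -m handwheel
echo '0,0,0.001,0,0.02
0,0,0.001,0,0.02' | python3 -m handwheel
```

```text
time_s: 15.3
ee_pos: [0.5251, 0.0449, 0.0664]
orientation: [-0.059, -3.141, 0.0]
force: [0.2, -0.3, -0.2]
finger_gap: 0.023
finger_force: 49.4
time_s: 15.5
ee_pos: [0.525, 0.0449, 0.0659]
orientation: [-0.059, -3.141, 0.0]
force: [0.1, -1.4, -0.5]
finger_gap: 0.0227
finger_force: 49.4
```

Free again, so I keep lowering.

To row units: 0.001 m is 0.002, 0.0005 m is 0.001.

```bash
echo '0,0.0006,0.001,0,0.02
0,0.0006,0.002,0,0.02
0,0.0006,0.002,0,0.02' | python3 -m handwheel
echo '0,0,0.001,0,0.02
0,0,0.002,0,0.02
0,0,0.002,0,0.02' | python3 -m handwheel
```

```text
time_s: 15.8
ee_pos: [0.5251, 0.0453, 0.0649]
orientation: [-0.059, -3.141, -0.0]
force: [0.7, -2.1, -0.9]
finger_gap: 0.0232
finger_force: 49.3
time_s: 16.1
ee_pos: [0.5251, 0.0453, 0.064]
orientation: [-0.059, -3.141, 0.0]
force: [0.4, -2.5, -0.7]
finger_gap: 0.0231
finger_force: 49.3
```

To row units: 0.0015 m is 0.003, 0.001 m is 0.002.

```bash
echo '0,0,0.001,0,0.02
0,0,0.002,0,0.02
0,0,0.003,0,0.02
0,0,0.003,0,0.02' | python3 -m handwheel
echo '0,0,0.001,0,0.02
0,0,0.002,0,0.02
0,0,0.002,0,0.02' | python3 -m handwheel
echo '0,0,0.001,0,0.02
0,0,0.001,0,0.02' | python3 -m handwheel
```

```text
time_s: 16.5
ee_pos: [0.5252, 0.0453, 0.0625]
orientation: [-0.059, -3.141, 0.0]
force: [-0.6, -1.8, -0.6]
finger_gap: 0.0225
finger_force: 49.3
time_s: 16.8
ee_pos: [0.5251, 0.0453, 0.0615]
orientation: [-0.059, -3.141, -0.0]
force: [0.1, -1.9, 0.4]
finger_gap: 0.023
finger_force: 49.3
time_s: 17.0
ee_pos: [0.5252, 0.0453, 0.061]
orientation: [-0.059, -3.141, -0.0]
force: [0.9, -1.8, -0.9]
finger_gap: 0.0224
finger_force: 49.3
```

To row units: 0.0004 m is 0.0008.

```bash
echo '0,0,0.0008,0,0.02
0,0,0.0008,0,0.02' | python3 -m handwheel
echo '0,0,0.0008,0,0.02
0,0,0.0008,0,0.02' | python3 -m handwheel
```

```text
time_s: 17.2
ee_pos: [0.5252, 0.0453, 0.0607]
orientation: [0.059, 3.141, -0.0]
force: [0.0, -2.5, -0.7]
finger_gap: 0.0224
finger_force: 49.3
time_s: 17.4
ee_pos: [0.5252, 0.0453, 0.0605]
orientation: [0.059, 3.141, 0.0]
force: [-1.4, -2.3, 3.6]
finger_gap: 0.0229
finger_force: 49.5
```

The collar reaches the bush at TCP z 0.0605, which is home. One more light touch, then release and lift off.

To row units: 0.0003 m is 0.0006.

```bash
echo '0,0,0.0006,0,0.02
0,0,0.0006,0,0.02' | python3 -m handwheel
echo '0,0,0,0,0.03
0,0,0,0,0.04
0,0,0,0,0.06
0,0,0,0,0.06
0,0,0,0,0.06' | python3 -m handwheel
echo '0,0,-0.02,0,0.06
0,0,-0.06,0,0.06
0,0,-0.12,0,0.06
0,0,-0.18,0,0.06
0,0,-0.24,0,0.06
0,0,-0.24,0,0.06
0,0,-0.24,0,0.06
0,0,-0.24,0,0.06' | python3 -m handwheel
python3 - <<'E'
from h import *
c=capture("wrist");im=c["color"].astype(int);r,g,b=im[...,0],im[...,1],im[...,2]
m,st=blob(c,(r>100)&(g<80)&(b<80),(200,50,440,350));v,u=np.nonzero(m);w=world(c,u,v);zt=np.percentile(w[:,2],90);t=w[abs(w[:,2]-zt)<.003]
print(st,"knob top z",zt.round(4),"expect .0915+~.001",((t.min(0)+t.max(0))/2).round(4))
save("w4",c["color"])
s=capture("scene");save("s4",cv2.resize(s["color"][140:260,320:480],None,fx=5,fy=5,interpolation=3))
E
```

```text
time_s: 17.6
ee_pos: [0.5253, 0.0453, 0.0604]
orientation: [0.059, 3.141, 0.0]
force: [-3.0, -2.3, 7.9]
finger_gap: 0.0225
finger_force: 49.9
time_s: 18.1
ee_pos: [0.5252, 0.0453, 0.0599]
orientation: [-0.059, -3.141, -0.0]
force: [0.1, 0.1, -0.3]
finger_gap: 0.0599
finger_force: 0.0
time_s: 18.9
ee_pos: [0.5247, 0.0453, 0.1793]
orientation: [-0.059, -3.14, 0.0]
force: [0.6, -0.0, 0.1]
finger_gap: 0.06
finger_force: 0.0
[298 227  36  35 818] knob top z 0.0924 expect .0915+~.001 [0.5243 0.0454 0.0915]
```

View pics/s4.png

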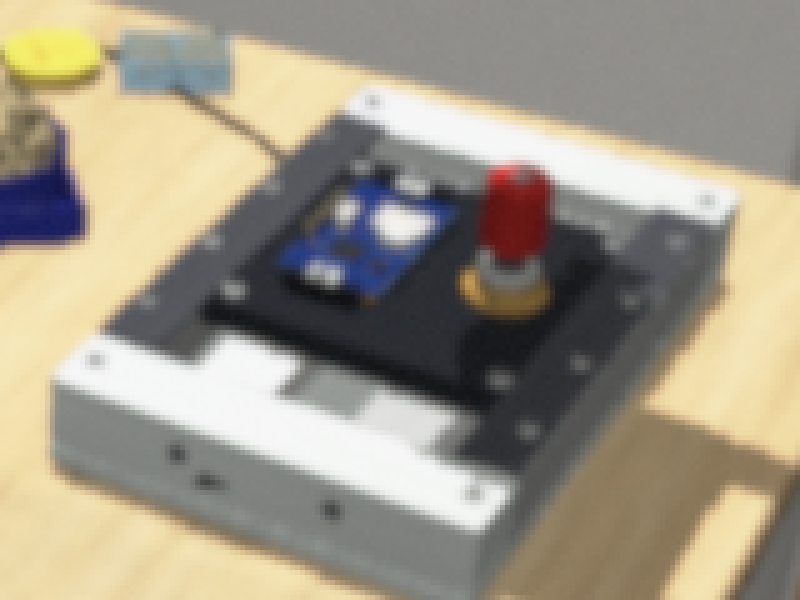

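View pics/w4.png

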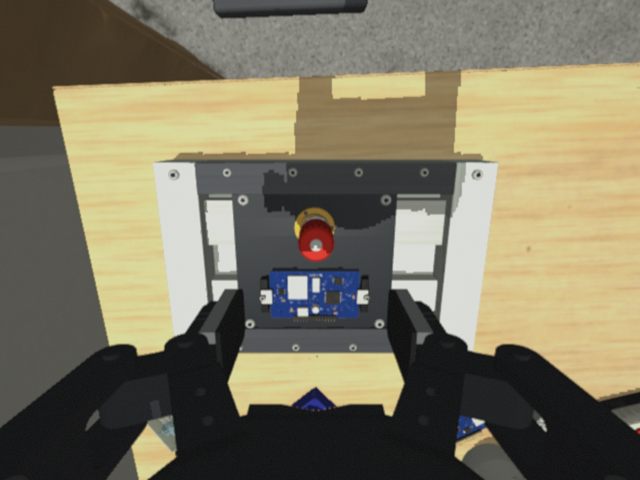

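Both pictures show the pin upright with its collar down on the brass bush (crop 508,275; wrist 315,240). The knob top measures 0.0915 m, the fully seated height, and the robot is clear of the fixture.

```bash
python3 -c "
from workcell import *
print(job_done())"
```

```text
the job is handed in; nothing more can be done
None
```

The index pin is seated fully home in the strip's hole, with its collar flush on the bush and the carriage locked; I let go, backed the arm clear and handed the job in at about 19 s.

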